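Clear the work lamp off and hang the wedge tote at the firewood bench

ROBOT

A 6-joint arm with a two-finger parallel gripper is mounted at the origin on the work surface. World frame = base frame: x ahead of the robot, y to its left, z up, the work surface at z = 0. Lengths are in m, angles in degrees, forces in N, time in s.
With the tool pointing down it reaches from about 0.375 to 0.9 m from the base axis. Payload 3.1 kg.
Tool frame: the origin (TCP) lies midway between the tips of the shut fingers; the grasp point (between the pads) lies 19 mm behind it; z points along the fingers, y is the line along which they close (so a half turn about z gives the same grasp; the last joint's range is limited). The gripper opens to 87 mm and grips with 3 to 60 N. Pads are 19 mm wide; open, the fingers measure 117 mm over their backs; the gripper's body (75 mm by 190 mm) begins 51 mm behind the grasp point.
Start: joints at [57.725, 30.224, 82.088, -0, 67.689, -10.227], TCP at [0.235, 0.579, 0.223] pointing down, gripper open.
Joint ranges: [-176.69, 176.69], [-43.24, 126.21], [12.49, 139.97], [-82, 262], [0, 151.66], [-163.58, 163.58]. Speed limits (degrees/s): [159.86, 159.86, 180, 180, 180, 180].

INTERFACE

Orientations are given as a 3x3 rotation matrix whose columns are the frame's x, y, z axes.
In Python, from rig import bot gives the robot as it stands.
- The arm moves only by the tool drive_effector, called after ">>>" as a command line: name --argument value ..., lists and objects as JSON in quotes. Schema: {"type":"object","properties":{"ticks":{"type":"array","items":{"type":"object","properties":{"dx":{"type":"number"},"dy":{"type":"number"},"dz":{"type":"number"},"rx":{"type":"number"},"ry":{"type":"number"},"rz":{"type":"number"},"aperture":{"type":"number"}},"additionalProperties":false,"required":["aperture"]},"minItems":1,"maxItems":20},"only":{"type":"string"},"quiet":{"type":"boolean"},"lines":{"type":"string"}},"required":["ticks"],"additionalProperties":false}. ticks is a list of rows, 1 to 20 of them, each an object with the fields dx, dy, dz (the shift in normalised numbers (1 is 0.75 m)), rx, ry, rz (a rotation vector in shares of 120 degrees (1.0 is 120 degrees)), aperture (the opening from 0.0 (shut) to 1.0 (fully open)); a field left out counts as zero (the opening has to be given); each row is the pose to reach, as a shift and turn from the pose commanded when the call began, along the tool's axes at that moment; what a row does not reach only later rows make up. A row lasts 1/10 s, in which the tool goes at most 0.05 m and 8.59 degrees, less where a joint would pass 70% of its speed; a pose out of reach is approached as far as the arm can. The fingers move at their own pace and stop on an object; the grip force is fixed at half the most. Time passes only in rows, so rows that do not move let the fingers close. The tool returns the time, the measured TCP pose, the force, the opening and the grip force at its end. only (a regular expression) keeps the lines of the reply that match it, lines (a string "A,B") keeps lines A to B, and quiet returns only ok. A shift or turn number past 1, either way, is cut back to 1. Input that does not fit is refused with a message, and nothing moves.
- bot.read_state(): the state, without advancing time (a new reading comes with each control period).
- bot.capture(name): name is "scene" or "top"; returns a dict with "color" (480x640x3 uint8, red, green, blue), "K" (3x3 intrinsics, pixels), "D" ([k1, k2, p1, p2, k3] as OpenCV has them; the pictures are not rectified), "view" (4x4, takes a point from world to camera coordinates). Camera axes: x right, y up, looking along -z (the intrinsics and any distortion apply to the point x, -y, -z); pixel columns grow to the right and rows downward; lengths in m; the calibration is good to about 2 mm. A picture is of the moment at which its call begins. There is no depth.
- bot.hand_in(): hands the job in; it is judged then, once.
The state is a dict: "time_s": time; "joint_positions": joint angles; "qvel": joint speeds; "tau": joint torques, N m; "position": TCP position; "tcp_rot": TCP orientation; "force": force on the tool from outside, world axes, zero at the start; "moment": the same for the moment, N m; "opening": opening from 0.0 (shut) to 1.0 (fully open); "grasp_force": force on a finger pad.
Only numpy, scipy, OpenCV 4.12 (cv2) and the standard library are available. Lean on these libraries where they do the work, as an engineer would, in place of code of your own. Each camera call takes 0.05 s, during which the arm holds its last target. There are 200 camera calls.

TASK

The work lamp is standing where the wedge tote belongs. First stand the lamp upright on top of the log round, keeping it upright all the way since it is top-heavy and tips easily; then lift the tote over the rack's top rail and lower it so that its steel lip hooks behind the rail and it hangs there on its own. Leave the other things on the bench where they are.

Things in the scene. Friction and masses are not known exactly. Their poses are not given: they have to be found in the camera images.
- lamp: battery work lamp standing just in front of the rack, about 196 mm tall: black round foot 54 mm across, 8 mm thick; slim stem 16 mm across; heavy grey box head on top. About 0.4 kg, nearly all in the head: left leaning by more than about 10 degrees it falls. Origin: centre of the foot's underside; z up along the stem; the LED face looks along -x
- lamp_head (a point): centre of the lamp's head, 162 mm above the foot's underside. The head measures 56 mm along the lamp's x, 50 mm along its y, and spans 130 to 194 mm above the foot's underside; its flat sides at y = +-25 mm are good to grip
- log_round: slice of log lying flat, fixed to the bench: 120 mm across (125 with bark), 45 mm high, flat sawn top. Origin: centre of its underside, z up
- log_top (a point): centre of the flat top of the log round, 45 mm above the bench
- tote: open plywood tote standing on the bench: box 110 mm (x) by 140 mm (y), walls 70 mm high, 5 mm thick, a few wooden wedges fixed on its floor (not above 30 mm), a handle bar across the middle and a steel hanging lip on its back (+x) wall. About 0.45 kg, centre of mass within a few mm of below the handle. Origin: centre of its underside, z up
- tote_lip (a point): middle of the lip's slot, on the lip's underside: at x = +63, y = 0, z = 70 mm from the tote's origin; it comes onto the rail's top edge when the tote hangs. The lip, 110 mm wide in y, runs back from the top of the back wall, leaves a slot 16 mm wide in x behind the wall (x = 55 to 71), and turns down to 44 mm above the tote's underside, its lower end flared outwards
- tote_handle (a point): centre of the wooden handle bar, 112 mm above the tote's underside, over its middle. The bar lies along the tote's y, 134 mm long between two end cheeks, 18 mm thick in x, 22 mm tall
- rack: low steel rack fixed to the bench: three level flat bars (5 mm thick in x, 250 mm long in y, all in the plane x = 0) on two dark uprights at y = +-115 mm (20 mm wide, 145 mm tall, behind the bars, 210 mm free between them). The middle bar (heights 45 to 75 mm) props the tote's back. Feet run back (+x). Origin: on the bench under the middle of the bars; +x away from the robot
- rail_top (a point): middle of the top edge of the top rail (the top bar, heights 105 to 130 mm, free behind between the uprights), 130 mm above the bench; axes as the rack's. The tote hangs on the -x side, its x along the rack's x, its lip anywhere between the uprights; it sags forward some degrees when let go
- billet_b: split firewood billet, 220 mm long, about 83 mm high, at the left: leave alone. Origin: middle of its underside
- kindling: thin split stick, 180 mm long, 33 mm high: leave alone. Origin: middle of its underside
- flask: steel flask, 72 mm across, 210 mm tall: leave alone. Origin: centre of its underside
- mug: white mug, 80 mm across, 85 mm tall: leave alone. Origin: centre of its underside
- hammer: hammer with wooden handle, 260 mm long, lying flat: leave alone. Origin: middle of its length, on the bench
- wedge: grey plastic felling wedge, 110 mm long, 36 mm wide, up to 23 mm high, lying flat: leave alone. Origin: centre of its underside

How it is judged (in metres and radians):
On the way, in this order (a step that is already met when the one before it is completed fails the run):
1. the lamp stands upright and released on top of the log round (horizontal distance between lamp and log_top below 0.036 m and z of lamp in the frame of log_top between -0.005 and 0.006 m and angle between lamp's own z axis and vertical below 0.06 rad and linear speed of lamp below 0.03 m/s and contact force between the fingers and lamp below 0.2 N), for 0.3 s.
2. the tote hangs released on the rack's top rail (x of tote_lip in the frame of rail_top between -0.015 and 0.015 m and y of tote_lip in the frame of rail_top between -0.06 and 0.06 m and z of tote_lip in the frame of rail_top between -0.006 and 0.01 m and height (world z) of tote above 0.03 m and angle between tote's own z axis and vertical below 0.35 rad and contact force between tote and rack above 1 N and linear speed of tote below 0.03 m/s and contact force between the fingers and tote below 0.2 N), for 0.3 s.
At the end, for the whole second after the job is handed in: Lamp upright (0.06 rad) on the log round, foot centre within 36 mm of its centre; tote hanging by its lip on the top rail: tote_lip within 15 mm of rail_top in x, 60 mm in y, -6 to +10 mm in z, tote clear of the bench, leaning under 0.35 rad, its load on the rack; both at rest and let go (all of step 1 and all of step 2); the robot touches nothing.
It fails at once if the lamp tips by more than 0.35 rad (20 degrees) (angle between lamp's own z axis and vertical above 0.35 rad).
It fails at once if another thing on the bench is shifted by more than 40 mm (distance of any of billet_b, kindling, flask, mug, hammer, wedge from where it was at the start of the episode above 0.04 m).
It also fails if it takes over 72 s, if anything falls off the work surface, if the arm or the gripper's body presses on something with over 40 N, if the wrist force passes 120 N, or if a joint passes its speed limit or range.

## Working session

There is one attempt and no reset: what is moved stays moved. The work goes in short steps, Python scripts to look and compute and a tool call to move; the robot and the scene stay as the last step left them, time stands still between calls to the robot, and variables do not carry over. Pictures are saved under pics/ and viewed, at most 10 in all, crops included, and the job is handed in when it is done.

```bash
ls; mkdir -p pics; python3 - <<'E'
from rig import bot
import cv2,numpy as np
s=bot.read_state();print(s)
for n in("scene","top"):
    c=bot.capture(n);cv2.imwrite(f"pics/{n}0.png",c["color"][:,:,::-1]);print(n,c["K"],c["D"],c["view"])
    np.savez(f"{n}0.npz",**c)
E
```

```text
pics
rig.py
{'time_s': 0.0, 'joint_positions': array([ 5.77253734e+01,  3.02783010e+01,  8.21553796e+01,  2.15540615e-03,
        6.76887262e+01, -1.02281669e+01]), 'qvel': array([-0.01212057,  0.01589921, -0.04632044, -0.04326763, -0.06182442,
        0.02364858]), 'tau': array([-6.77826256e-05, -4.40049255e+01, -1.76593870e+01,  6.31737057e-02,
        5.80512767e-02, -1.68939659e-04]), 'position': array([0.2341805 , 0.57869404, 0.22158435]), 'tcp_rot': array([[-9.26874174e-01,  3.75370345e-01, -1.17021606e-03],
       [ 3.75371941e-01,  9.26872542e-01, -1.78773891e-03],
       [ 4.13576967e-04, -2.09627530e-03, -9.99997717e-01]]), 'force': array([ 0.83225381, -0.25968046, -0.04664864]), 'moment': array([-0.00653028,  0.0142092 , -0.05786725]), 'grasp_force': 0.0, 'opening': 1.0006062158908702}
scene [[546.33453274   0.         328.08902065]
 [  0.         546.33453274 244.72210811]
 [  0.           0.           1.        ]] [-0.05372545  0.          0.          0.          0.        ] [[ 6.77736492e-02  9.97699755e-01  1.38983550e-03 -5.04624074e-02]
 [-6.80678637e-01  4.52198649e-02  7.31185172e-01  2.83443721e-01]
 [ 7.29440419e-01 -5.05011187e-02  6.82177625e-01 -1.82986920e+00]
 [ 0.00000000e+00  0.00000000e+00  0.00000000e+00  1.00000000e+00]]
top [[450.45671078   0.         318.6347493 ]
 [  0.         450.45671078 237.879088  ]
 [  0.           0.           1.        ]] [-0.085188  0.        0.        0.        0.      ] [[-0.02101238 -0.99977291 -0.00355131  0.00442711]
 [ 0.99551687 -0.02125032  0.09216613 -0.54688729]
 [-0.09222066 -0.00159876  0.99573731 -1.34972394]
 [ 0.          0.          0.          1.        ]]
```

View pics/scene0.png

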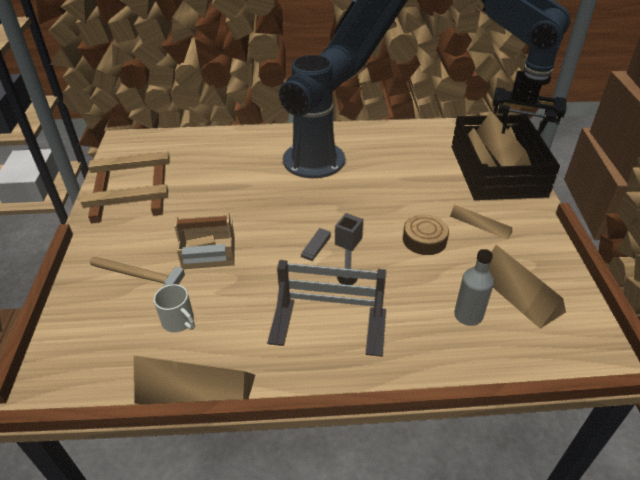

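View pics/top0.png

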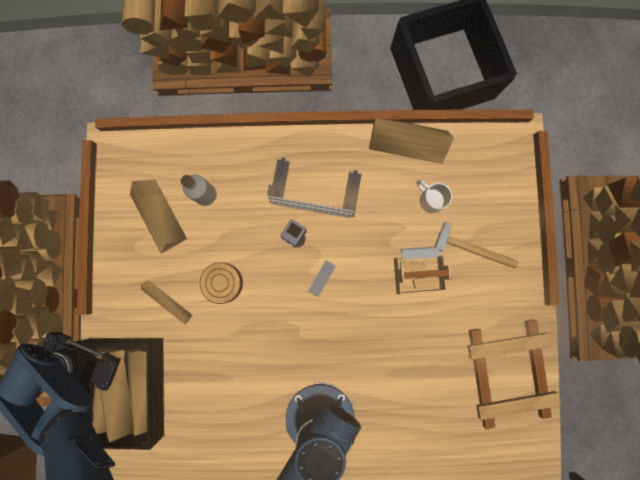

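The scene view shows the lamp (head at 349,230, foot at 347,278), log (426,232), tote (206,240) and rack (rail 285–384,270). In the top view the lamp head is at 293,232, the log at 220,283, the tote at 423,272 and the rack bar runs from 268,198 to 355,212. I'll zoom in for precise pixels.

```bash
python3 - <<'E'
import cv2
t=cv2.imread("pics/top0.png");s=cv2.imread("pics/scene0.png")
a=cv2.resize(t[150:310,180:460],(800,457),interpolation=cv2.INTER_CUBIC)
cv2.imwrite("pics/topz.png",a)
b=cv2.resize(s[200:360,165:455],(797,440),interpolation=cv2.INTER_CUBIC)
cv2.imwrite("pics/scenez.png",b)
E
```

```text
(no output)
```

View pics/topz.png

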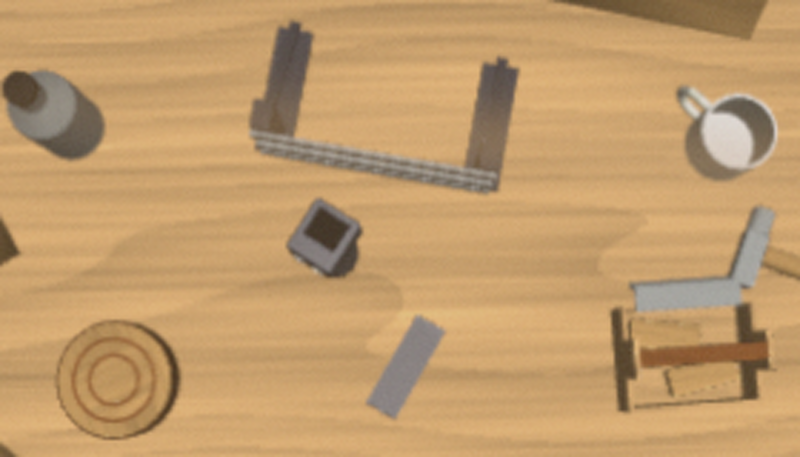

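View pics/scenez.png

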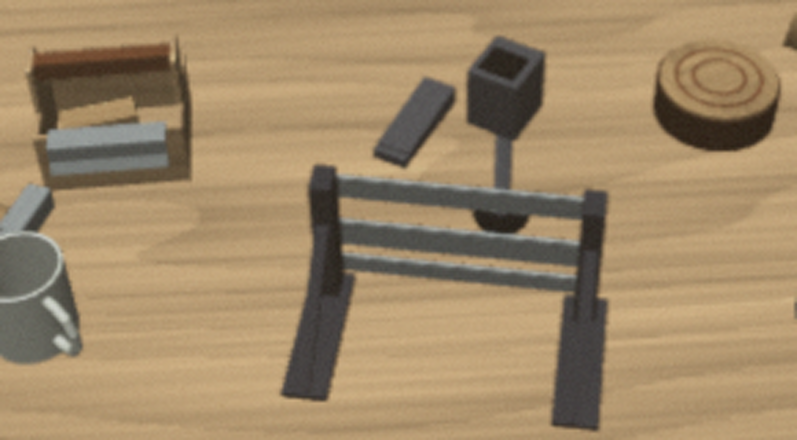

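In the zoomed top view: lamp head top corners at (319,199),(360,231),(329,270),(288,240); rail top edge from (252,132) to (497,173); log ring centre (114,380); handle ends (640,357) and (770,349); lip spans (632,285)–(740,303). In the zoomed scene view: rail edge (340,177)–(585,199), log rings (719,77), lamp head top corners (500,37),(545,53),(518,88),(468,72).

```bash
cat > h.py <<'E'
import numpy as np,cv2
def ray(c,u,v):
    p=cv2.undistortPoints(np.array([[[u,v]]],float),c["K"],c["D"])[0,0]
    R=c["view"][:3,:3];t=c["view"][:3,3]
    return -R.T@t, R.T@np.array([p[0],-p[1],-1])
def plane(c,u,v,z):
    o,d=ray(c,u,v);return (o+d*(z-o[2])/d[2])
def tz(x,y): return 180+(x+.5)/(800/280)-.5,150+(y+.5)/(457/160)-.5
def sz(x,y): return 165+(x+.5)/(797/290)-.5,200+(y+.5)/(440/160)-.5
E
python3 - <<'E'
from h import *
np.set_printoptions(precision=4,suppress=True)
T=dict(np.load("top0.npz"));S=dict(np.load("scene0.npz"))
def P(n,pts,z,c,f):
    q=np.array([plane(c,*f(*p),z) for p in pts]);print(n,q[:,:2].tolist() if 0 else q[:,:2].ravel(),"mean",q[:,:2].mean(0));return q
def ang(a,b): d=b-a;print("   ang",np.degrees(np.arctan2(d[1],d[0])),np.linalg.norm(d))
for c,f,pts in((T,tz,[(319,199),(360,231),(329,270),(288,240)]),(S,sz,[(500,37),(545,53),(518,88),(468,72)])):
    q=P("head",pts,.194,c,f)
    for i in range(4): ang(q[i],q[(i+1)%4])
for c,f,pts in((T,tz,[(252,132),(497,173)]),(S,sz,[(340,177),(585,199)])):
    q=P("rail",pts,.130,c,f);ang(*q)
P("log",[(114,380)],.045,T,tz);P("log",[(719,77)],.045,S,sz)
q=P("handleT",[(640,357),(770,349)],.123,T,tz);ang(*q)
q=P("lipT back",[(632,285),(735,277)],.073,T,tz);ang(*q)
q=P("lipT front",[(637,310),(740,303)],.073,T,tz);ang(*q)
q=P("handleS",[(35,60),(168,47)],.123,S,sz);ang(*q)
q=P("lipS",[(47,132),(165,123)],.073,S,sz);ang(*q)
q=P("footS",[(500,219)],.0,S,sz)
q=P("wedge",[(405,367)],.01,T,tz)
E
```

```text
head [0.5828 0.0649 0.5517 0.0269 0.5156 0.0566 0.5447 0.0946] mean [0.5487 0.0608]
   ang -129.2951597286855 0.04913939416432711
   ang 140.55981142289986 0.046733761232730146
   ang 52.62808772910054 0.047864877527686554
   ang -37.893048731244235 0.0483544680452995
head [0.5163 0.0602 0.5406 0.0974 0.5847 0.0692 0.5613 0.0285] mean [0.5507 0.0638]
   ang 56.822722707468984 0.04435639029624581
   ang -32.538793946962166 0.052313610944909855
   ang -119.86420633703948 0.04700986603626144
   ang 144.74955021443503 0.055063188628285756
rail [ 0.6604  0.1348  0.6137 -0.1082] mean [0.6371 0.0133]
   ang -100.86709338365961 0.2474247040625845
rail [ 0.6173 -0.0853  0.6573  0.1208] mean [0.6373 0.0178]
   ang 79.01117382549981 0.2099503685356686
log [0.4164 0.2926] mean [0.4164 0.2926]
log [0.415  0.2951] mean [0.415  0.2951]
handleT [ 0.4285 -0.245   0.4332 -0.3751] mean [ 0.4308 -0.3101]
   ang -87.91235139875931 0.13019554187808524
lipT back [ 0.503  -0.2487  0.5089 -0.3562] mean [ 0.506  -0.3025]
   ang -86.8561501874891 0.10767454268645167
lipT front [ 0.4771 -0.2529  0.4819 -0.3603] mean [ 0.4795 -0.3066]
   ang -87.45339590229226 0.10743116225451521
handleS [ 0.4355 -0.3705  0.425  -0.2461] mean [ 0.4303 -0.3083]
   ang 94.85080405906945 0.12479351752590187
lipS [ 0.482  -0.3622  0.4769 -0.2516] mean [ 0.4795 -0.3069]
   ang 92.64785319343467 0.11073314005293733
footS [0.5535 0.0616] mean [0.5535 0.0616]
wedge [ 0.4242 -0.0131] mean [ 0.4242 -0.0131]
```

```bash
cat >> h.py <<'E'
from scipy.spatial.transform import Rotation as Rn
def to(bot,p,yaw=None):
    """tool-axes shift to world point p, turn to bring tool y to yaw deg (mod 180), tool z down"""
    s=bot.read_state();R=s["tcp_rot"]
    print("t",s["time_s"],"pos",s["position"].round(4),"open",round(s["opening"],3),"grip",round(s["grasp_force"],1),"F",s["force"].round(1))
    print("shift",(R.T@(np.array(p)-s["position"])).round(4))
    cur=np.degrees(np.arctan2(R[1,1],R[0,1]));print("yaw now",cur.round(2))
    if yaw is not None:
        d=(yaw-cur+90)%180-90;y=np.radians(cur+d)
        G=np.column_stack([[np.sin(y),-np.cos(y),0],[np.cos(y),np.sin(y),0],[0,0,-1]])
        G[:,0]=np.cross(G[:,1],G[:,2])
        print("rotvec",np.degrees(Rn.from_matrix(R.T@G).as_rotvec()).round(2))
E
python3 -c "
from rig import bot;from h import *
to(bot,(.549,.062,.25),54)"
```

```text
t 0.1 pos [0.2342 0.5788 0.2217] open 0.999 grip 0.0 F [ 0.4 -0.3 -0.6]
shift [-0.4857 -0.3609 -0.0278]
yaw now 67.95
rotvec [-1.100e-01 -1.000e-02  1.395e+01]
```

Careful with the scale: shifts go in shares of 0.75 m and turns go in shares of 120 degrees. That gives: -0.486 m / 0.75 = -0.648, -0.48 m / 0.75 = -0.64, 14 degrees / 120 = 0.1167.

>>> drive_effector --ticks '[{"dz": -0.04, "aperture": 1}, {"dx": -0.04, "dy": -0.0267, "dz": -0.04, "aperture": 1}, {"dx": -0.0933, "dy": -0.0667, "dz": -0.04, "rz": 0.0333, "aperture": 1}, {"dx": -0.1467, "dy": -0.1067, "dz": -0.04, "rz": 0.0667, "aperture": 1}, {"dx": -0.2, "dy": -0.1467, "dz": -0.04, "rz": 0.1167, "aperture": 1}, {"dx": -0.2533, "dy": -0.1867, "dz": -0.04, "rz": 0.1167, "aperture": 1}, {"dx": -0.3067, "dy": -0.2267, "dz": -0.04, "rz": 0.1167, "aperture": 1}, {"dx": -0.36, "dy": -0.2667, "dz": -0.04, "rz": 0.1167, "aperture": 1}, {"dx": -0.4133, "dy": -0.3067, "dz": -0.04, "rz": 0.1167, "aperture": 1}, {"dx": -0.4667, "dy": -0.3467, "dz": -0.04, "rz": 0.1167, "aperture": 1}, {"dx": -0.52, "dy": -0.3867, "dz": -0.04, "rz": 0.1167, "aperture": 1}, {"dx": -0.5733, "dy": -0.4267, "dz": -0.04, "rz": 0.1167, "aperture": 1}, {"dx": -0.6133, "dy": -0.4573, "dz": -0.04, "rz": 0.1167, "aperture": 1}, {"dx": -0.64, "dy": -0.4773, "dz": -0.04, "rz": 0.1167, "aperture": 1}, {"dx": -0.648, "dy": -0.4813, "dz": -0.0373, "rz": 0.1167, "aperture": 1}, {"dx": -0.648, "dy": -0.4813, "dz": -0.0373, "rz": 0.1167, "aperture": 1}, {"dx": -0.648, "dy": -0.4813, "dz": -0.0373, "rz": 0.1167, "aperture": 1}, {"dx": -0.648, "dy": -0.4813, "dz": -0.0373, "rz": 0.1167, "aperture": 1}]'

```text
time_s: 1.9
position: [0.5485, 0.0637, 0.2504]
tcp_rot: [[-0.81, 0.587, -0.001], [0.587, 0.81, 0.0], [0.001, -0.0, -1.0]]
force: [-1.2, -0.1, 0.9]
opening: 0.995
grasp_force: 0.0
```

```bash
python3 - <<'E'
from rig import bot;from h import *
to(bot,(.549,.062,.142),54)
c=bot.capture("scene");a=c["color"][150:330,270:470,::-1]
d=bot.capture("top");b=d["color"][170:350,230:430,::-1]
cv2.imwrite("pics/grasp.png",np.hstack([cv2.resize(x,(400,360)) for x in(a,b)]))
E
```

```text
t 1.9 pos [0.5485 0.0637 0.2504] open 0.995 grip 0.0 F [-1.2 -0.1  0.9]
shift [-0.0016 -0.001   0.1084]
yaw now 54.06
rotvec [-0.02 -0.07  0.06]
```

View pics/grasp.png

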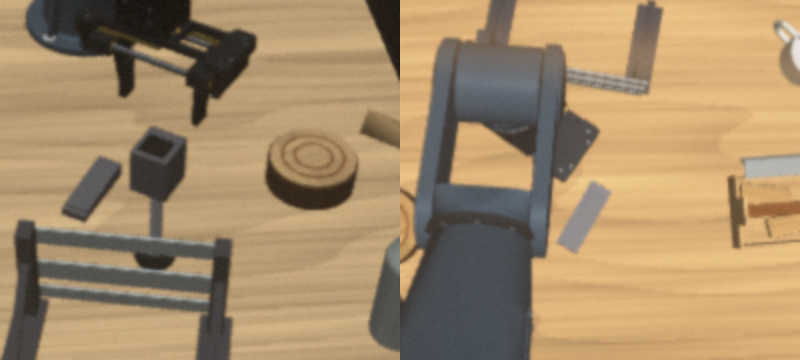

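The fingers (120,90 and 200,110 in the left half) straddle the head, with the lamp below and aligned. I'll descend and close.

To row units: 0.108 m / 0.75 = 0.144, 0.1 m / 0.75 = 0.1333.

>>> drive_effector --ticks '[{"dx": -0.002, "dy": -0.0013, "dz": 0.0267, "aperture": 1}, {"dx": -0.002, "dy": -0.0013, "dz": 0.0667, "aperture": 1}, {"dx": -0.002, "dy": -0.0013, "dz": 0.1067, "aperture": 1}, {"dx": -0.002, "dy": -0.0013, "dz": 0.1333, "aperture": 1}, {"dx": -0.002, "dy": -0.0013, "dz": 0.144, "aperture": 1}, {"dx": -0.002, "dy": -0.0013, "dz": 0.144, "aperture": 1}, {"dx": -0.002, "dy": -0.0013, "dz": 0.144, "aperture": 1}, {"dx": -0.002, "dy": -0.0013, "dz": 0.144, "aperture": 0.8}, {"dx": -0.002, "dy": -0.0013, "dz": 0.144, "aperture": 0.7}, {"dx": -0.002, "dy": -0.0013, "dz": 0.144, "aperture": 0.6}, {"dx": -0.002, "dy": -0.0013, "dz": 0.144, "aperture": 0.5}, {"dx": -0.002, "dy": -0.0013, "dz": 0.144, "aperture": 0.3}, {"dx": -0.002, "dy": -0.0013, "dz": 0.144, "aperture": 0}, {"dx": -0.002, "dy": -0.0013, "dz": 0.144, "aperture": 0}, {"dx": -0.002, "dy": -0.0013, "dz": 0.144, "aperture": 0}, {"dx": -0.002, "dy": -0.0013, "dz": 0.144, "aperture": 0}]'

```text
time_s: 3.6
position: [0.5503, 0.0606, 0.1427]
tcp_rot: [[-0.808, 0.589, 0.0], [0.589, 0.808, 0.0], [-0.0, 0.0, -1.0]]
force: [0.4, 0.5, 0.7]
opening: 0.576
grasp_force: 29.6
```

```bash
python3 -c "
from rig import bot;from h import *
to(bot,(.4155,.294,.22))"
```

```text
t 3.6 pos [0.5503 0.0606 0.1427] open 0.576 grip 29.6 F [0.4 0.5 0.7]
shift [ 0.2463  0.1094 -0.0774]
yaw now 53.95
```

To row units: 0.246 m / 0.75 = 0.328, -0.08 m / 0.75 = -0.1067.

>>> drive_effector --ticks '[{"dz": -0.0133, "aperture": 0}, {"dz": -0.0333, "aperture": 0}, {"dz": -0.06, "aperture": 0}, {"dz": -0.0827, "aperture": 0}, {"dz": -0.1, "aperture": 0}, {"dx": 0.0067, "dy": 0.0027, "dz": -0.1067, "aperture": 0}, {"dx": 0.024, "dy": 0.0107, "dz": -0.1067, "aperture": 0}, {"dx": 0.048, "dy": 0.0213, "dz": -0.1067, "aperture": 0}, {"dx": 0.0773, "dy": 0.0347, "dz": -0.1067, "aperture": 0}, {"dx": 0.108, "dy": 0.048, "dz": -0.1067, "aperture": 0}, {"dx": 0.1387, "dy": 0.0613, "dz": -0.1067, "aperture": 0}, {"dx": 0.1693, "dy": 0.0747, "dz": -0.1067, "aperture": 0}, {"dx": 0.2, "dy": 0.088, "dz": -0.1067, "aperture": 0}, {"dx": 0.2307, "dy": 0.1013, "dz": -0.1067, "aperture": 0}, {"dx": 0.2613, "dy": 0.116, "dz": -0.1067, "aperture": 0}, {"dx": 0.288, "dy": 0.128, "dz": -0.1067, "aperture": 0}, {"dx": 0.308, "dy": 0.1373, "dz": -0.1067, "aperture": 0}, {"dx": 0.3213, "dy": 0.1427, "dz": -0.1067, "aperture": 0}, {"dx": 0.328, "dy": 0.1453, "dz": -0.1067, "aperture": 0}, {"dx": 0.328, "dy": 0.1453, "dz": -0.1067, "aperture": 0}]'

```text
time_s: 5.6
position: [0.4145, 0.2937, 0.2222]
tcp_rot: [[-0.809, 0.588, -0.001], [0.588, 0.809, -0.001], [0.001, -0.001, -1.0]]
force: [0.5, -0.3, -2.9]
opening: 0.579
grasp_force: 29.6
```

```bash
python3 - <<'E'
from rig import bot;from h import *
to(bot,(.4155,.294,.19),54)
c=bot.capture("scene");a=c["color"][110:290,340:540,::-1]
cv2.imwrite("pics/carry.png",cv2.resize(a,(600,540)))
E
```

```text
t 5.6 pos [0.4145 0.2937 0.2222] open 0.579 grip 29.6 F [ 0.5 -0.3 -2.9]
shift [-0.0007  0.0008  0.0322]
yaw now 54.02
rotvec [-0.06 -0.03  0.02]
```

View pics/carry.png

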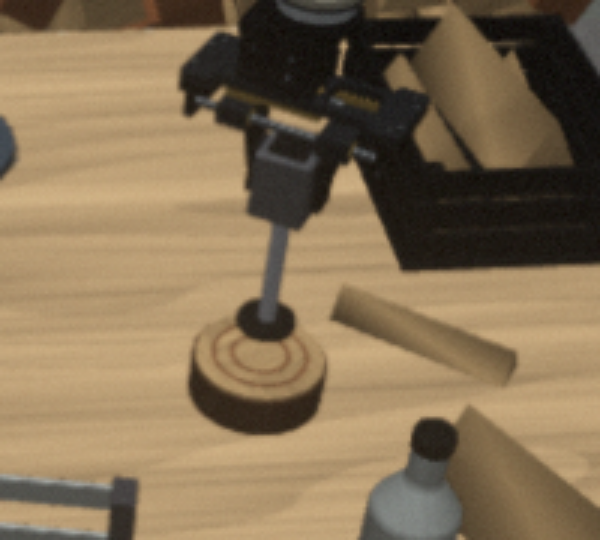

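The lamp hangs over the log: stem from (280,225) to (266,320) in the crop, foot at (266,320), log rings at (262,350). I'll check whether the apparent lean is perspective.

```bash
python3 - <<'E'
from h import *
S=dict(np.load("scene0.npz"))
V=np.diag([1,-1,-1])@S["view"][:3,:3];t=np.diag([1,-1,-1])@S["view"][:3,3]
def pr(p): return cv2.projectPoints(np.array([p],float),cv2.Rodrigues(V)[0],t,S["K"],S["D"])[0].ravel()
b=.2222-.1427
for h in (.008,.13,.194):
    q=pr((.4145,.2937,b+h));print(h,(q-[340,110])*3+1)
for p in ((.02,.0),(0,.02)): print(((pr((.4145+p[0],.2937+p[1],b+.008))-[340,110])*3+1))
E
```

```text
0.008 [264.01456354 318.48848303]
0.13 [281.71199125 209.22662873]
0.194 [291.7780186  146.68593195]
[268.4911323  332.79688385]
[285.72338805 317.57442576]
```

The stem matches a vertical line at the TCP, so the lamp is upright. The foot must come down 34.5 mm.

To row units: 0.034 m / 0.75 = 0.0453, 0.033 m / 0.75 = 0.044.

>>> drive_effector --ticks '[{"dy": 0.0013, "dz": 0.0107, "aperture": 0}, {"dy": 0.0013, "dz": 0.0227, "aperture": 0}, {"dy": 0.0013, "dz": 0.0333, "aperture": 0}, {"dy": 0.0013, "dz": 0.04, "aperture": 0}, {"dy": 0.0013, "dz": 0.0427, "aperture": 0}, {"dy": 0.0013, "dz": 0.044, "aperture": 0}, {"dy": 0.0013, "dz": 0.0453, "aperture": 0}, {"dy": 0.0013, "dz": 0.0453, "aperture": 0}, {"dy": 0.0013, "dz": 0.0453, "aperture": 0}]'

```text
time_s: 6.55
position: [0.4161, 0.2944, 0.1888]
tcp_rot: [[-0.809, 0.588, 0.001], [0.588, 0.809, 0.0], [-0.0, 0.001, -1.0]]
force: [-0.0, 0.2, -3.5]
opening: 0.577
grasp_force: 29.6
```

To row units: 0.0014 m / 0.75 = 0.0019, 0.0007 m / 0.75 = 0.0009.

>>> drive_effector --ticks '[{"dz": 0.0009, "aperture": 0}, {"dz": 0.0019, "aperture": 0}, {"dz": 0.0019, "aperture": 0}, {"dz": 0.0019, "aperture": 0}]'

```text
time_s: 6.95
position: [0.4162, 0.2944, 0.1876]
tcp_rot: [[-0.809, 0.588, 0.001], [0.588, 0.809, 0.0], [-0.0, 0.001, -1.0]]
force: [-0.4, -0.1, 1.9]
opening: 0.578
grasp_force: 29.6
```

Contact: the log carries the weight. I'll release gently and go straight up.

To row units: -0.11 m / 0.75 = -0.1467, -0.09 m / 0.75 = -0.12.

>>> drive_effector --ticks '[{"aperture": 0.6}, {"aperture": 0.65}, {"aperture": 0.75}, {"aperture": 0.9}, {"aperture": 1}, {"aperture": 1}, {"aperture": 1}, {"dz": -0.0133, "aperture": 1}, {"dz": -0.04, "aperture": 1}, {"dz": -0.08, "aperture": 1}, {"dz": -0.12, "aperture": 1}, {"dz": -0.1467, "aperture": 1}, {"dz": -0.1467, "aperture": 1}, {"dz": -0.1467, "aperture": 1}]'

```text
time_s: 8.35
position: [0.4158, 0.2942, 0.2975]
tcp_rot: [[-0.809, 0.588, 0.001], [0.588, 0.809, 0.0], [-0.0, 0.001, -1.0]]
force: [-0.6, -0.1, -1.1]
opening: 1.002
grasp_force: 0.0
```

```bash
python3 - <<'E'
from rig import bot;from h import *
to(bot,(.431,-.309,.25),4)
c=bot.capture("scene");a=c["color"][110:290,340:540,::-1]
cv2.imwrite("pics/rel.png",cv2.resize(a,(600,540)))
E
```

```text
t 8.35 pos [0.4158 0.2942 0.2975] open 1.002 grip 0.0 F [-0.6 -0.1 -1.1]
shift [-0.3672 -0.4788  0.0473]
yaw now 53.96
rotvec [4.000e-02 1.000e-02 4.996e+01]
```

View pics/rel.png

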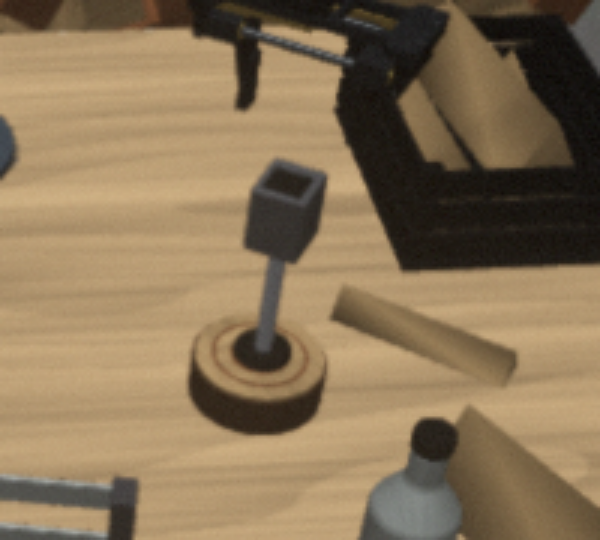

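The lamp stands upright near the log's centre, foot at (261,350) in the crop. Next: over the tote.

To row units: -0.479 m / 0.75 = -0.6387, -0.367 m / 0.75 = -0.4893, 51 degrees / 120 = 0.425.

>>> drive_effector --ticks '[{"dx": -0.02, "dy": -0.0267, "aperture": 1}, {"dx": -0.0533, "dy": -0.0693, "rz": 0.0583, "aperture": 1}, {"dx": -0.0867, "dy": -0.1133, "rz": 0.1167, "aperture": 1}, {"dx": -0.12, "dy": -0.156, "rz": 0.175, "aperture": 1}, {"dx": -0.1533, "dy": -0.2, "rz": 0.2333, "aperture": 1}, {"dx": -0.1867, "dy": -0.244, "rz": 0.2917, "aperture": 1}, {"dx": -0.22, "dy": -0.2867, "rz": 0.35, "aperture": 1}, {"dx": -0.2533, "dy": -0.3307, "rz": 0.4, "aperture": 1}, {"dx": -0.2867, "dy": -0.3733, "rz": 0.425, "aperture": 1}, {"dx": -0.32, "dy": -0.4173, "rz": 0.425, "aperture": 1}, {"dx": -0.3533, "dy": -0.4613, "dz": 0.0133, "rz": 0.425, "aperture": 1}, {"dx": -0.3867, "dy": -0.504, "dz": 0.0267, "rz": 0.425, "aperture": 1}, {"dx": -0.42, "dy": -0.548, "dz": 0.04, "rz": 0.425, "aperture": 1}, {"dx": -0.4533, "dy": -0.592, "dz": 0.0533, "rz": 0.425, "aperture": 1}, {"dx": -0.476, "dy": -0.6213, "dz": 0.0627, "rz": 0.425, "aperture": 1}, {"dx": -0.4893, "dy": -0.6387, "dz": 0.0627, "rz": 0.425, "aperture": 1}, {"dx": -0.4893, "dy": -0.6387, "dz": 0.0627, "rz": 0.425, "aperture": 1}, {"dx": -0.4893, "dy": -0.6387, "dz": 0.0627, "rz": 0.425, "aperture": 1}, {"dx": -0.4893, "dy": -0.6387, "dz": 0.0627, "rz": 0.425, "aperture": 1}]'

```text
time_s: 10.3
position: [0.4307, -0.3071, 0.2503]
tcp_rot: [[-0.053, 0.999, -0.0], [0.999, 0.053, 0.001], [0.001, -0.0, -1.0]]
force: [0.6, 0.5, 0.3]
opening: 1.003
grasp_force: 0.0
```

```bash
python3 -c "
from rig import bot;from h import *
to(bot,(.431,-.309,.092),2.8)"
```

```text
t 10.3 pos [ 0.4307 -0.3071  0.2503] open 1.003 grip 0.0 F [0.6 0.5 0.3]
shift [-0.002   0.0002  0.1583]
yaw now 3.03
rotvec [-0.02 -0.06  0.23]
```

To row units: 0.158 m / 0.75 = 0.2107, 0.15 m / 0.75 = 0.2.

>>> drive_effector --ticks '[{"dx": -0.0027, "dz": 0.0267, "aperture": 1}, {"dx": -0.0027, "dz": 0.08, "aperture": 1}, {"dx": -0.0027, "dz": 0.1333, "aperture": 1}, {"dx": -0.0027, "dz": 0.1733, "aperture": 1}, {"dx": -0.0027, "dz": 0.2, "aperture": 1}, {"dx": -0.0027, "dz": 0.2107, "aperture": 1}, {"dx": -0.0027, "dz": 0.2107, "aperture": 1}, {"dx": -0.0027, "dz": 0.2107, "aperture": 1}, {"dx": -0.0027, "dz": 0.2107, "aperture": 0.6}, {"dx": -0.0027, "dz": 0.2107, "aperture": 0.3}, {"dx": -0.0027, "dz": 0.2107, "aperture": 0}, {"dx": -0.0027, "dz": 0.2107, "aperture": 0}, {"dx": -0.0027, "dz": 0.2107, "aperture": 0}, {"dx": -0.0027, "dz": 0.2107, "aperture": 0}, {"dx": -0.0027, "dz": 0.2107, "aperture": 0}, {"dx": -0.0027, "dz": 0.2107, "aperture": 0}, {"dx": -0.0027, "dz": 0.2107, "aperture": 0}]'

```text
time_s: 12.0
position: [0.4309, -0.311, 0.0921]
tcp_rot: [[-0.051, 0.999, -0.0], [0.999, 0.051, 0.0], [0.0, -0.0, -1.0]]
force: [0.5, 0.3, 0.8]
opening: 0.272
grasp_force: 0.0
```

```bash
python3 -c "
from rig import bot;from h import *
to(bot,(.431,-.309,.092),2.8)"
```

```text
t 12.0 pos [ 0.4309 -0.311   0.0921] open 0.272 grip 0.0 F [0.5 0.3 0.8]
shift [0.002  0.0002 0.0001]
yaw now 2.95
rotvec [-0.   -0.01  0.15]
```

To row units: -0.12 m / 0.75 = -0.16, -0.115 m / 0.75 = -0.1533.

>>> drive_effector --ticks '[{"aperture": 0}, {"aperture": 0}, {"aperture": 0}, {"aperture": 0}, {"dz": -0.0067, "aperture": 0}, {"dz": -0.02, "aperture": 0}, {"dz": -0.0467, "aperture": 0}, {"dz": -0.08, "aperture": 0}, {"dz": -0.1133, "aperture": 0}, {"dz": -0.14, "aperture": 0}, {"dz": -0.1533, "aperture": 0}, {"dz": -0.16, "aperture": 0}, {"dz": -0.16, "aperture": 0}, {"dz": -0.16, "aperture": 0}]'

```text
time_s: 13.4
position: [0.4303, -0.3103, 0.2112]
tcp_rot: [[-0.051, 0.999, -0.002], [0.999, 0.051, 0.002], [0.002, -0.001, -1.0]]
force: [-0.3, 1.0, -5.3]
opening: 0.203
grasp_force: 30.0
```

```bash
python3 -c "
from rig import bot;from h import *
a=np.radians(-10.95);x=np.array([np.cos(a),np.sin(a),0])
to(bot,np.array([.6372,.0155,.212])-.12*x,-10.95)
to(bot,np.array([.6372,.0155,.212])-.063*x,-10.95)"
```

```text
t 13.4 pos [ 0.4303 -0.3103  0.2112] open 0.203 grip 30.0 F [-0.3  1.  -5.3]
shift [ 0.3436  0.1069 -0.0004]
yaw now 2.95
rotvec [-0.1  -0.09 13.9 ]
t 13.4 pos [ 0.4303 -0.3103  0.2112] open 0.203 grip 30.0 F [-0.3  1.  -5.3]
shift [ 0.3299  0.1622 -0.0005]
yaw now 2.95
rotvec [-0.1  -0.09 13.9 ]
```

Held, 17.7 mm. Next: in front of the rack, then a look.

To row units: 0.3435 m / 0.75 = 0.458, 0.12 m / 0.75 = 0.16, 14 degrees / 120 = 0.1167.

>>> drive_effector --ticks '[{"dx": 0.0107, "dy": 0.0027, "rz": 0.0083, "aperture": 0}, {"dx": 0.032, "dy": 0.0093, "rz": 0.0167, "aperture": 0}, {"dx": 0.0613, "dy": 0.0187, "rz": 0.0333, "aperture": 0}, {"dx": 0.0933, "dy": 0.0293, "rz": 0.05, "aperture": 0}, {"dx": 0.1267, "dy": 0.04, "rz": 0.0667, "aperture": 0}, {"dx": 0.16, "dy": 0.0493, "rz": 0.0833, "aperture": 0}, {"dx": 0.1933, "dy": 0.06, "rz": 0.1, "aperture": 0}, {"dx": 0.2267, "dy": 0.0707, "rz": 0.1083, "aperture": 0}, {"dx": 0.26, "dy": 0.0813, "rz": 0.1167, "aperture": 0}, {"dx": 0.2933, "dy": 0.0907, "rz": 0.1167, "aperture": 0}, {"dx": 0.3267, "dy": 0.1013, "rz": 0.1167, "aperture": 0}, {"dx": 0.36, "dy": 0.112, "rz": 0.1167, "aperture": 0}, {"dx": 0.3933, "dy": 0.1227, "rz": 0.1167, "aperture": 0}, {"dx": 0.4227, "dy": 0.132, "rz": 0.1167, "aperture": 0}, {"dx": 0.4427, "dy": 0.1387, "rz": 0.1167, "aperture": 0}, {"dx": 0.4547, "dy": 0.1413, "rz": 0.1167, "aperture": 0}, {"dx": 0.458, "dy": 0.1427, "rz": 0.1167, "aperture": 0}, {"dx": 0.458, "dy": 0.1427, "rz": 0.1167, "aperture": 0}, {"dx": 0.458, "dy": 0.1427, "rz": 0.1167, "aperture": 0}]'

```text
time_s: 15.3
position: [0.5199, 0.0368, 0.2119]
tcp_rot: [[0.192, 0.981, -0.001], [0.981, -0.192, -0.0], [-0.001, -0.001, -1.0]]
force: [-0.1, 0.4, -4.8]
opening: 0.197
grasp_force: 30.0
```

```bash
python3 - <<'E'
from rig import bot;from h import *
a=np.radians(-10.95);x=np.array([np.cos(a),np.sin(a),0])
to(bot,np.array([.6372,.0155,.212])-.063*x,-10.95)
c=bot.capture("scene");np.savez("s2.npz",**c);a=c["color"][160:340,250:430,::-1]
cv2.imwrite("pics/pre.png",cv2.resize(a,(600,600),interpolation=cv2.INTER_CUBIC))
E
```

```text
t 15.3 pos [0.5199 0.0368 0.2119] open 0.197 grip 30.0 F [-0.1  0.4 -4.8]
shift [ 0.0015  0.0562 -0.0001]
yaw now -11.08
rotvec [-0.03  0.03 -0.13]
```

View pics/pre.png

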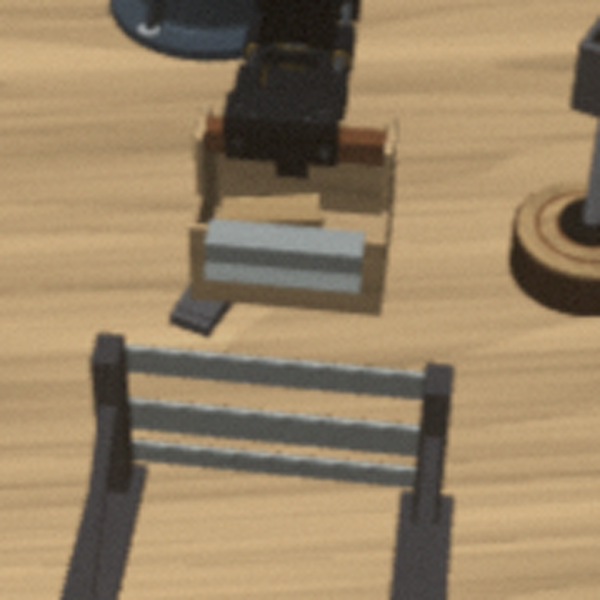

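The lip (207,222)–(365,255) is between the uprights and above the rail (128,348)–(425,375). I'll check the lip-to-rail distance in the same view.

```bash
python3 - <<'E'
from h import *
S=dict(np.load("s2.npz"))
f=lambda x,y:(250+(x+.5)*.3-.5,160+(y+.5)*.3-.5)
a=np.radians(-10.95);R=np.array([[np.cos(a),np.sin(a)],[-np.sin(a),np.cos(a)]])
def P(n,pts,z):
    q=[R@(plane(S,*f(*p),z)[:2]-[.6372,.0155]) for p in pts];print(n,np.round(q,4).tolist())
P("rail",[(128,348),(425,375)],.13)
P("lip front",[(207,222),(365,230)],.193)
P("lip back",[(205,248),(363,258)],.193)
P("bottom back edge",[(190,296),(380,313)],.12)
P("upright tops inner",[(124,338),(425,366)],.145)
E
```

```text
rail [[-0.0003, -0.1035], [0.0002, 0.1064]]
lip front [[-0.0699, -0.0561], [-0.0753, 0.0557]]
lip back [[-0.0424, -0.0535], [-0.0458, 0.0567]]
bottom back edge [[-0.0691, -0.07], [-0.0685, 0.0702]]
upright tops inner [[0.005, -0.1047], [0.0062, 0.1058]]
```

Agreement within 1–2 mm, so I'll move forward 57 mm and lower to just above the seat, watching the force.

To row units: 0.057 m / 0.75 = 0.076, 0.005 m / 0.75 = 0.0067.

>>> drive_effector --ticks '[{"dx": 0.002, "dy": 0.0067, "aperture": 0}, {"dx": 0.002, "dy": 0.02, "aperture": 0}, {"dx": 0.002, "dy": 0.0373, "aperture": 0}, {"dx": 0.002, "dy": 0.0547, "aperture": 0}, {"dx": 0.002, "dy": 0.068, "aperture": 0}, {"dx": 0.002, "dy": 0.0747, "aperture": 0}, {"dx": 0.002, "dy": 0.076, "aperture": 0}, {"dx": 0.002, "dy": 0.076, "aperture": 0}, {"dx": 0.002, "dy": 0.076, "aperture": 0}, {"dx": 0.002, "dy": 0.076, "dz": 0.0067, "aperture": 0}, {"dx": 0.002, "dy": 0.076, "dz": 0.02, "aperture": 0}, {"dx": 0.002, "dy": 0.076, "dz": 0.0333, "aperture": 0}, {"dx": 0.002, "dy": 0.076, "dz": 0.0467, "aperture": 0}, {"dx": 0.002, "dy": 0.076, "dz": 0.0573, "aperture": 0}, {"dx": 0.002, "dy": 0.076, "dz": 0.06, "aperture": 0}, {"dx": 0.002, "dy": 0.076, "dz": 0.06, "aperture": 0}]'

```text
time_s: 16.95
position: [0.576, 0.0282, 0.1665]
tcp_rot: [[0.192, 0.981, -0.001], [0.981, -0.192, 0.0], [-0.0, -0.001, -1.0]]
force: [-0.7, 0.1, -4.8]
opening: 0.205
grasp_force: 30.0
```

```bash
python3 - <<'E'
from rig import bot;from h import *
a=np.radians(-10.95);x=np.array([np.cos(a),np.sin(a),0])
to(bot,np.array([.6372,.0155,.152])-.063*x,-10.95)
c=bot.capture("scene");np.savez("s3.npz",**c);a=c["color"][160:340,250:430,::-1]
cv2.imwrite("pics/low.png",cv2.resize(a,(600,600),interpolation=cv2.INTER_CUBIC))
E
```

```text
t 16.95 pos [0.576  0.0282 0.1665] open 0.205 grip 30.0 F [-0.7  0.1 -4.8]
shift [-0.0008 -0.0005  0.0145]
yaw now -11.05
rotvec [-0.07  0.   -0.1 ]
```

View pics/low.png

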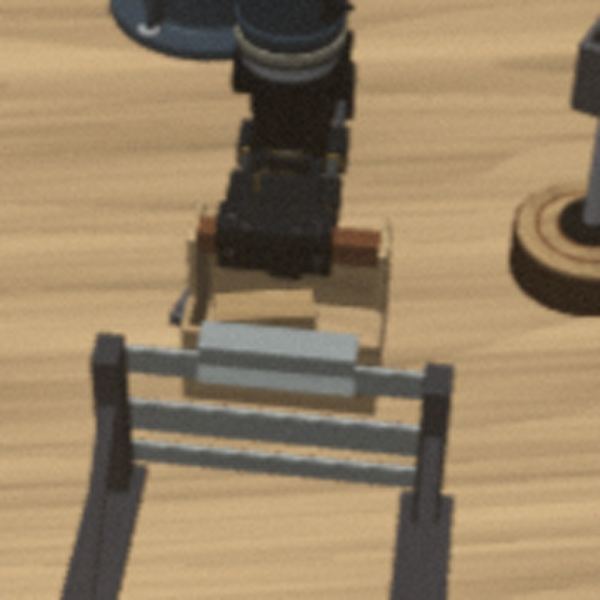

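The lip (200–358, 325–390) is behind the top rail and the tote's wall is in front; vertical force is unchanged, so it's in free. I'll lower onto the rail.

To row units: 0.014 m / 0.75 = 0.0187, 0.013 m / 0.75 = 0.0173.

>>> drive_effector --ticks '[{"dz": 0.0053, "aperture": 0}, {"dz": 0.0107, "aperture": 0}, {"dz": 0.0147, "aperture": 0}, {"dz": 0.0173, "aperture": 0}, {"dz": 0.0187, "aperture": 0}, {"dz": 0.0187, "aperture": 0}, {"dz": 0.0187, "aperture": 0}]'

```text
time_s: 17.7
position: [0.5764, 0.0281, 0.1532]
tcp_rot: [[0.192, 0.981, 0.0], [0.981, -0.192, -0.0], [-0.0, 0.0, -1.0]]
force: [0.3, 0.2, -5.8]
opening: 0.206
grasp_force: 30.0
```

To row units: 0.002 m / 0.75 = 0.0027, 0.001 m / 0.75 = 0.0013.

>>> drive_effector --ticks '[{"dz": 0.0013, "aperture": 0}, {"dz": 0.0027, "aperture": 0}, {"dz": 0.0027, "aperture": 0}]'

```text
time_s: 18.0
position: [0.5764, 0.0281, 0.1518]
tcp_rot: [[0.192, 0.981, 0.001], [0.981, -0.192, -0.0], [-0.0, 0.001, -1.0]]
force: [-1.5, -0.1, -0.7]
opening: 0.203
grasp_force: 30.0
```

>>> drive_effector --ticks '[{"dz": 0.0013, "aperture": 0}, {"dz": 0.0013, "aperture": 0}]'

```text
time_s: 18.2
position: [0.5761, 0.0282, 0.1512]
tcp_rot: [[0.191, 0.981, 0.0], [0.981, -0.191, -0.0], [-0.0, 0.0, -1.0]]
force: [-3.0, 1.1, 4.6]
opening: 0.203
grasp_force: 30.2
```

Seated: the rail carries the load. I'll open gradually, then withdraw upward.

To row units: -0.12 m / 0.75 = -0.16, -0.1 m / 0.75 = -0.1333.

>>> drive_effector --ticks '[{"aperture": 0.25}, {"aperture": 0.35}, {"aperture": 0.5}, {"aperture": 0.7}, {"aperture": 0.9}, {"aperture": 0.95}, {"aperture": 0.95}, {"dz": -0.0067, "aperture": 0.95}, {"dz": -0.0267, "aperture": 0.95}, {"dz": -0.0533, "aperture": 0.95}, {"dz": -0.0933, "aperture": 0.95}, {"dz": -0.1333, "aperture": 0.95}, {"dy": -0.0667, "dz": -0.16, "aperture": 0.95}, {"dy": -0.1067, "dz": -0.16, "aperture": 0.95}, {"dy": -0.1333, "dz": -0.16, "aperture": 0.95}, {"dy": -0.1333, "dz": -0.16, "aperture": 0.95}]'

```text
time_s: 19.8
position: [0.4754, 0.048, 0.2709]
tcp_rot: [[0.191, 0.982, -0.001], [0.982, -0.191, 0.0], [0.0, -0.001, -1.0]]
force: [-0.3, -1.1, -0.3]
opening: 0.95
grasp_force: 0.0
```

```bash
python3 - <<'E'
from rig import bot;from h import *
s=bot.read_state();print(s["force"],s["opening"])
c=bot.capture("scene");a=c["color"][130:340,240:520,::-1]
cv2.imwrite("pics/end.png",cv2.resize(a,(800,600),interpolation=cv2.INTER_CUBIC))
E
```

```text
[-0.28398239 -1.1094942  -0.30739016] 0.9499698506596479
```

View pics/end.png

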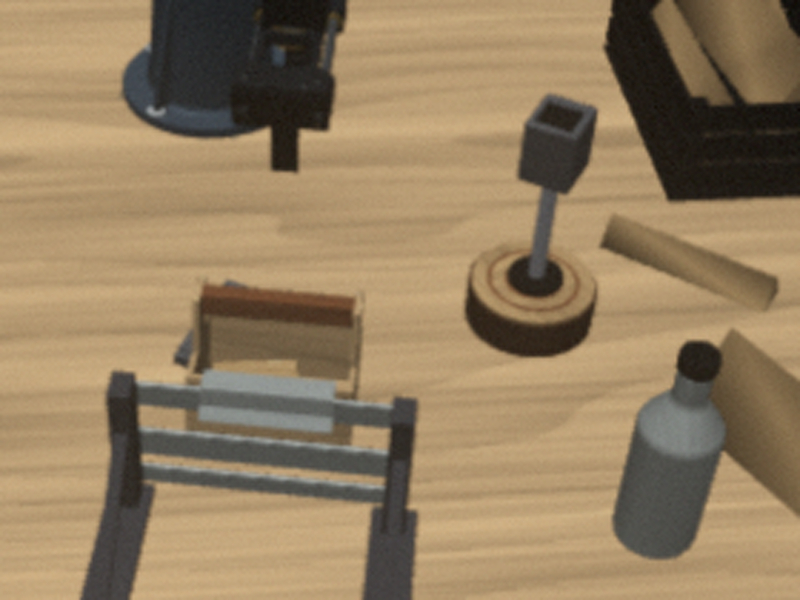

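The tote hangs by its lip (200–335, 372–430) on the top rail, the lamp stands upright on the log (535,275), and the gripper is clear.

>>> drive_effector --ticks '[{"aperture": 0.95}, {"aperture": 0.95}, {"aperture": 0.95}, {"aperture": 0.95}, {"aperture": 0.95}, {"aperture": 0.95}]'

```text
time_s: 20.45
position: [0.4783, 0.0472, 0.27]
tcp_rot: [[0.192, 0.981, -0.0], [0.981, -0.192, 0.0], [-0.0, -0.0, -1.0]]
force: [0.5, 0.2, 0.3]
opening: 0.951
grasp_force: 0.0
```

```bash
python3 -c "
from rig import bot
print(bot.hand_in())"
```

```text
the job is handed in; nothing more can be done
None
```

I handed the job in at about 20 s of the 72 s limit: the lamp stands upright on the log round, the tote hangs by its lip on the rack's top rail, and the gripper is clear, all confirmed by camera just before hand-in, but no verdict was returned.

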